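# Uncap the thread winder and hold its tension arm back

### The arm

A 6-joint arm with a two-finger parallel gripper is mounted at the origin on a cart in front of the work surface, level with it; the furniture and walls round the work are solid. World frame = base frame: x ahead of the robot, y to its left, z up, the work surface at z = 0. Lengths are in m, angles in rad, forces in N, time in s.
With the tool pointing down it reaches from about 0.3 to 0.95 m from the base axis. Payload 3.1 kg.
Tool frame: the origin (TCP) lies between the finger pads; the fingertips stand 14 mm ahead of it and the grasp point (between the pads) lies 5 mm behind it; z points along the fingers, y is the line along which they close (so a half turn about z gives the same grasp; the last joint's range is limited). The gripper opens to 85 mm and grips with 20 to 120 N. Pads are 22 mm wide; open, the fingers measure 114 mm over their backs; the gripper's body (76 mm by 85 mm) begins 54 mm behind the grasp point. The pads swing forward as they close: fully open they stand 13 mm farther back than shut.
Start: joints at [-1.295, 0.308, 1.634, -0, 1.2, -0.07], TCP at [0.212, -0.588, 0.245] pointing down, gripper open.
Joint ranges: [-3.06, 3.06], [-0.79, 1.96], [0.05, 2.63], [-1.19, 4.34], [0.05, 2.64], [-2.94, 2.94]. Speed limits (rad/s): [2.79, 2.79, 3.14, 3.14, 3.14, 3.14].

### API

Orientations are given as a unit quaternion [w, x, y, z].
In Python, from plant import arm, viewer gives the robot as it stands.
- The arm moves only by the tool drive_tool, never from a script. Its argument "commands" is text: rows parted by semicolons, each of 5 numbers parted by spaces: the shift along the tool's x, y, z in cm, then the turn about the tool's z in degrees, then the opening, from 0 (shut) to 1 (fully open). In form: tx ty tz roll jaw; .... A call has 1 to 20 rows; each row shifts and turns the commanded pose from where the row before left it, along the tool's axes as they then stand; what a row does not reach is not made up. A row lasts 1/8 s, in which the tool goes at most 62.5 mm and 10.7 degrees, less where a joint would pass 70% of its speed; a pose out of reach is approached as far as the arm can. A call is refused whole if a number of a shift passes 6.25 or a number of a turn 10.7, either way. A call with a gripper value outside its range is refused whole. The fingers move at their own pace and stop on an object; "squeeze" is the grip in N (left out, the last holds). Time passes only in rows, so rows that do not move let the fingers close. It gives the time, the measured TCP pose, the force, the opening and the grip force at its end, in the units of the state.
- arm.sense(): the state, without advancing time (a new reading comes with each control period).
- viewer.snapshot(name): name is "scene" or "top" or "wrist"; returns a dict with "pixels" (384x512x3 uint8, red, green, blue), "depth" (384x512 float32, m along the optical axis (not along the pixel's ray), 0 where there is no reading), "K" (3x3 intrinsics, pixels), "extrinsics" (4x4, takes a point from camera to world coordinates). Camera axes: x right, y down, z forward; pixel columns grow to the right and rows downward; lengths in m; the calibration is good to about 2 mm. The wrist camera is an equidistant fisheye: a pixel r from the principal point sees the ray r / f radians off the axis. A picture is of the moment at which its call begins.
- arm.finish_job(): hands the job in; it is judged then, once.
The state is a dict: "time_s": time; "qpos": joint angles; "joint_velocities": joint speeds; "effort": joint torques, N m; "ee_pos": TCP position; "eef_rot": TCP orientation; "ft_force": force on the tool from outside, world axes, zero at the start; "moment": the same for the moment, N m; "finger_gap": opening from 0.0 (shut) to 1.0 (fully open); "gripper_force": force on a finger pad.
Only numpy, scipy, OpenCV 4.12 (cv2) and the standard library are available. Lean on these libraries where they do the work, as an engineer would, in place of code of your own. Each camera call takes 0.05 s, during which the arm holds its last target. There are 200 camera calls.

### The job

I am about to load a fresh spool on the thread winder. Lift the red dust cap off the winder's hub and set it upright, fully down, in the grey cap holder; then take the orange handle of the sprung tension arm, swing the arm toward the robot until it is against its stop, and keep holding it there: the program finishes while the gripper still holds the arm at its stop. Leave the spare thread spool beside the press standing.

Things in the scene. Friction and masses are not known exactly. Their poses are not given: they have to be found in the camera images.
- winder: thread winder, fixed to the table: blue plate 160 x 170 x 12 mm. Origin: centre of the plate's underside, on the table top; z up. In its axes (mm): hub axis at x 49, y 0; arm pivot at x 25, y -60. Low rubber pins (top 34 mm above the table) stand on it as stops of the arm.
- hub (a point): centre of the top of the winder's steel hub flange (34 mm wide), 26 mm above the table, on which the cap's rim rests at the start. From it rise a boss 18 mm wide and 7 mm high (the cap fits round it with 2 mm play all round) and a thin pin whose tip is 61 mm above the flange: the cap must be lifted straight up by more than 61 mm to be clear.
- cap_center (a point): centre, half-way up, of the loose red dust cap: an upright plastic cylinder, 30 mm wide and 70 mm high, 28 to 56 g, closed at the top and open below. At the start it covers the pin, its underside 26 mm and its top 96 mm above the table; 2 mm beside it, on the winder's -x side, runs the tension arm, whose top is 30 mm above the table, so fingers on either side must stay above that. Own z axis up.
- holder_floor (a point): centre of the inner floor of the grey cap holder, fixed to the table: a round cup, foot 54 mm wide, outside 47 mm, inside 38 mm, floor 18 mm and rim 30 mm above the table (12 mm deep). A seated cap stands on this floor and its centre is then 53 mm above the table.
- tension_arm (a joint): angle (rad) of the sprung tension arm about its upright pivot: 0 = at rest (arm pointing along the winder's +y), 0.8 = against its stop. It grows counter-clockwise seen from above: the handle moves to the winder's -x side, toward the robot. A spring always pulls it back to 0: about 2.7 N at the handle at rest, 8.2 N at the stop.
- orange_handle (a point): middle of the arm's upright round orange handle, 62 mm above the table; the handle is 16 mm thick, from 30 to 86 mm above the table, with a 19 mm wide, 6 mm high button on top of it (top 92 mm above the table). It moves on a circle of 110 mm radius about pivot_axis.
- pivot_axis (a point): point on the arm's vertical pivot axis at the height of the handle's middle (62 mm); the pivot body below is 30 mm wide, its top 49 mm above the table.
- spool_center (a point): centre of the spare spool of black thread with white flanges, 36 mm wide, 45 mm high, loose, standing on the table between the paper sheets and the red press. Own z axis up.

How it is judged:
By the outcome, as a careful person would: the job done as asked, in the order asked, and still so for the second after the job is handed in, while the arm keeps its last pose, push and grip.
It also fails if it takes over 48 s, if anything falls off the work surface, if the arm or the gripper's body presses on something with over 40 N, if the wrist force passes 120 N, or if a joint passes its speed limit or range.

## Working session

There is one attempt and no reset: what is moved stays moved. The work goes in short steps, Python scripts to look and compute and a tool call to move; the robot and the scene stay as the last step left them, time stands still between calls to the robot, and variables do not carry over. Pictures are saved under pics/ and viewed, at most 10 in all, crops included, and the job is handed in when it is done.

Besides the shell and the picture viewer there is one more tool, called as name(argument=value, ...) on one line, values as JSON. drive_tool: Moves the arm, as the interface text tells. Its arguments: {"type":"object","properties":{"commands":{"type":"string"},"squeeze":{"type":"number"}},"required":["commands"]}

```bash
mkdir -p pics; cat > h.py <<'E'
import numpy as np, cv2
from plant import arm, viewer
def snap(n, f):
    s=viewer.snapshot(n); cv2.imwrite('pics/'+f, s['pixels'][:,:,::-1]); np.savez('pics/'+f[:-4]+'.npz',**s); return s
def pts(s):
    h,w=s['depth'].shape; u,v=np.meshgrid(np.arange(w),np.arange(h)); d=s['depth']; K=s['K']
    P=np.stack([(u-K[0,2])/K[0,0]*d,(v-K[1,2])/K[1,1]*d,d],-1)
    E=s['extrinsics']; return P@E[:3,:3].T+E[:3,3]
E
python3 - <<'E'
from h import *
a=snap('top','top0.png'); b=snap('scene','scene0.png')
cv2.imwrite('pics/both.png',cv2.resize(np.hstack([a['pixels'],b['pixels']])[:,:,::-1],(800,300)))
s=arm.sense(); print(s['time_s'],s['ee_pos'],s['eef_rot'])
for q in (a,b): print(q['K'],q['extrinsics'].round(3))
E
```

```text
0.1 [ 0.21159197 -0.58731651  0.2441445 ] [-1.06354018e-03  9.85095789e-01  1.72003319e-01 -1.17068968e-04]
[[429.92553362   0.         259.20383158]
 [  0.         429.92553362 195.12512767]
 [  0.           0.           1.        ]] [[-0.025 -0.997  0.071  0.577]
 [-1.     0.024 -0.013  0.085]
 [ 0.011 -0.071 -0.997  1.145]
 [ 0.     0.     0.     1.   ]]
[[436.73508891   0.         252.07247173]
 [  0.         436.73508891 186.54926575]
 [  0.           0.           1.        ]] [[-0.515 -0.357  0.78  -0.07 ]
 [-0.857  0.195 -0.477  0.527]
 [ 0.018 -0.914 -0.406  0.437]
 [ 0.     0.     0.     1.   ]]
```

View pics/top0.png

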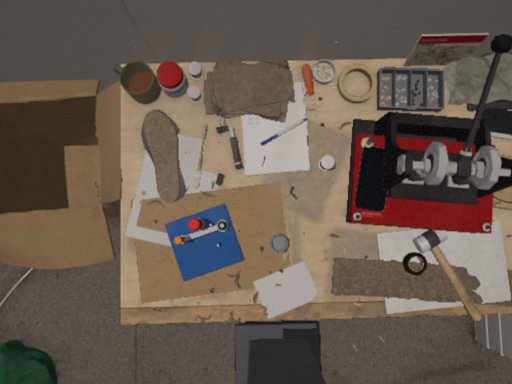

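View pics/scene0.png

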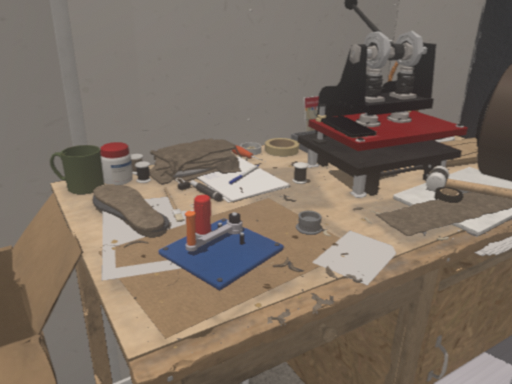

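The top view shows the blue plate at about (205,242), the red cap at (196,224), the orange handle at (180,240), the pivot at (222,226), the grey holder at (280,242) and the spool at (327,163). The scene view agrees.

```bash
cat > m.py <<'E'
from h import *
def ray(s,u,v,z):
    K=s['K'];E=s['extrinsics'];d=E[:3,:3]@np.array([(u-K[0,2])/K[0,0],(v-K[1,2])/K[1,1],1]);o=E[:3,3]
    return o+d*(z-o[2])/d[2]
E
python3 - <<'E'
from m import *
a=dict(np.load('pics/top0.npz'));b=dict(np.load('pics/scene0.npz'))
P=pts(a);hsv=cv2.cvtColor(a['pixels'],cv2.COLOR_RGB2HSV);H,S,V=[hsv[...,i].astype(int) for i in range(3)]
u,v=np.meshgrid(np.arange(512),np.arange(384))
def box(x0,x1,y0,y1): return (u>=x0)&(u<x1)&(v>=y0)&(v<y1)
# plate
m=(H>100)&(H<130)&(S>120)&box(150,260,190,290)
c=np.argwhere(m)[:,::-1].astype(np.float32);hull=cv2.convexHull(c)
r=cv2.minAreaRect(hull);bp=np.array([ray(a,*q,0.012)for q in cv2.boxPoints(r)])
print('plate',bp.mean(0),[np.linalg.norm(bp[i]-bp[i-1]) for i in range(4)],bp.round(4).tolist())
# cap and handle tops by height
for n,m,z in [('cap',((H<8)|(H>172))&(S>120)&box(180,215,210,240),.096),('handle',(H>=6)&(H<22)&(S>150)&box(168,192,228,252),.092)]:
    t=m&(P[...,2]>z-.012)
    q=P[t];print(n,t.sum(),q.mean(0),np.median(q,0),'ray',ray(a,u[t].mean(),v[t].mean(),z), (q.max(0)-q.min(0)))
t=box(268,294,230,256)&(P[...,2]>.024)&(P[...,2]<.04);(x,y),rr=cv2.minEnclosingCircle(np.argwhere(t)[:,::-1].astype(np.float32))
print('holder',t.sum(),P[t].mean(0),ray(a,x,y,.03),rr*1.12/430)
t=box(316,340,150,176)&(P[...,2]>.035);print('spool',P[t].mean(0))
t=box(212,232,216,236)&(P[...,2]>.04);print('pivot',t.sum(),P[t].mean(0),P[t].max(0))
# scene check
Q=pts(b);h2=cv2.cvtColor(b['pixels'],cv2.COLOR_RGB2HSV);H,S=h2[...,0].astype(int),h2[...,1]
for n,m in [('capS',((H<6)|(H>172))&(S>120)&box(190,216,190,240)),('hanS',(H>=6)&(H<22)&(S>150)&box(180,202,205,255))]:
    q=Q[m];print(n,m.sum(),np.median(q,0),q.max(0))
t=box(296,326,208,236)&(Q[...,2]>.026)&(Q[...,2]<.034);print('holdS',Q[t].mean(0),Q[t].min(0),Q[t].max(0))
E
```

```text
plate [0.53794054 0.21795208 0.012     ] [np.float64(0.15520916387064437), np.float64(0.16655967331340332), np.float64(0.15596765730321216), np.float64(0.16512275637124404)] [[0.5868, 0.3214, 0.012], [0.6371, 0.1626, 0.012], [0.4885, 0.1151, 0.012], [0.4394, 0.2728, 0.012]]
cap 117 [0.5843958  0.23011232 0.10414217] [0.58421531 0.23162102 0.09552805] ray [0.58445074 0.23131493 0.096     ] [0.02699797 0.16114626 1.0600601 ]
handle 41 [0.54742163 0.26781489 0.11816032] [0.54651139 0.27157285 0.0926185 ] ray [0.5467324  0.27256096 0.092     ] [0.03743594 0.19619328 1.05640135]
holder 95 [0.52946723 0.02355604 0.03010487] [0.52924196 0.02301585 0.03      ] 0.023542958814044335
spool [ 0.73420339 -0.10516249  0.05933299]
pivot 70 [0.57937189 0.16655771 0.06232742] [0.59051553 0.17794376 1.14454745]
capS 542 [0.5743529  0.23744545 0.0711812 ] [0.59796048 0.52696645 0.43736151]
hanS 123 [0.54333393 0.2764122  0.07315352] [0.55178814 0.52696645 0.43736151]
holdS [0.52910596 0.02303727 0.02968659] [ 5.07641377e-01 -8.32771830e-05  2.60724916e-02] [0.55298372 0.04509187 0.03308996]
```

drive_tool(commands="3.9 -4 0 0 1;3.9 -4 0 0 1;3.9 -4 0 0 1;3.9 -4 0 0 1;3.9 -4 0 0 1;3.9 -4 0 0 1;3.9 -4 0 0 1;3.9 -4 0 0 1;3.9 -4 0 0 1;3.9 -4 0 0 1;3.9 -4 0 0 1;3.9 -4 0 0 1;3.9 -4 0 0 1;3.9 -4 0 0 1;3.9 -4 0 0 1;3.9 -4 0 0 1", squeeze=30)

```text
time_s: 2.1
ee_pos: [0.5822, 0.2273, 0.2447]
eef_rot: [0.0, 0.985, 0.172, -0.0]
ft_force: [1.3, -1.6, -0.4]
finger_gap: 1.001
gripper_force: 0.0
```

drive_tool(commands="0 0 0 -10 0.8;0 0 0 -10 0.8;0 0 0 -10 0.8;0 0 0 -10 0.8;0 0 0 -10 0.8;0 0 0 -10 0.8;0 0 0 -10 0.8;0 0 0 -10 0.8;0 0 0 -8 0.8;0 0 0 0 0.8")

```text
time_s: 3.35
ee_pos: [0.5815, 0.2255, 0.2446]
eef_rot: [-0.0, 0.59, 0.808, -0.0]
ft_force: [-0.3, -0.2, 0.2]
finger_gap: 0.801
gripper_force: 0.0
```

```bash
cat >> m.py <<'E'
from scipy.spatial.transform import Rotation as Ro
def delta(t,yaw=None):
    s=arm.sense();q=s['eef_rot'];R=Ro.from_quat([q[1],q[2],q[3],q[0]]).as_matrix()
    print('t',s['time_s'],'pos',s['ee_pos'].round(4) if hasattr(s['ee_pos'],'round') else s['ee_pos'],'yaw',np.degrees(np.arctan2(R[1,0],R[0,0])),'tilt',R[2,2],'q',np.round(s['qpos'],2),'F',np.round(s['ft_force'],1),'gap',s['finger_gap'],s['gripper_force'])
    print('delta cm tool',(R.T@(np.array(t)-s['ee_pos'])*100).round(2))
E
python3 -c "
from m import *
delta([.5848,.2320,.066]); snap('wrist','w1.png')"
```

```text
t 3.35 pos [0.5815 0.2255 0.2446] yaw 107.71722710206035 tilt -0.9999992539997918 q [ 0.3   0.31  1.64  0.    1.2  -0.01] F [-0.3 -0.2  0.2] gap 0.801230951758493 0.0
delta cm tool [ 0.52  0.53 17.86]
```

View pics/w1.png

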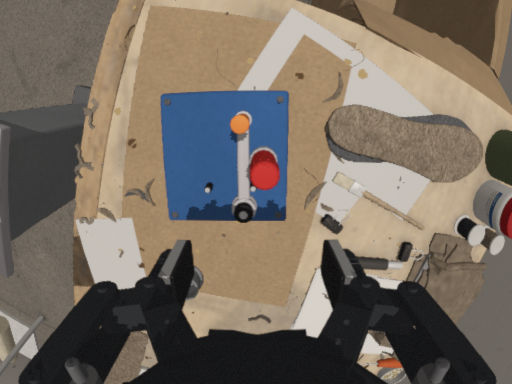

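The wrist view is aligned with the winder: cap at (264,168), handle at (240,123), pivot at (243,210), and the fingers close across the arm as planned.

drive_tool(commands="0.5 0.5 4 0 0.8;0 0 4.5 0 0.8;0 0 4.5 0 0.8;0 0 3 0 0.8;0 0 1.8 0 0.8;0 0 0 0 0.8;0 0 0 0 0.8")

```text
time_s: 4.28
ee_pos: [0.5865, 0.2323, 0.0688]
eef_rot: [0.001, 0.589, 0.808, 0.001]
ft_force: [0.0, 1.0, 0.8]
finger_gap: 0.804
gripper_force: 0.0
```

drive_tool(commands="0 0 0 0 0.6;0 0 0 0 0.4;0 0 0 0 0.2;0 0 0 0 0.1;0 0 0 0 0.1;0 0 0 0 0.1", squeeze=30)

```text
time_s: 5.03
ee_pos: [0.5859, 0.2321, 0.0684]
eef_rot: [0.0, 0.589, 0.808, 0.001]
ft_force: [-0.5, 0.5, 5.2]
finger_gap: 0.347
gripper_force: 29.6
```

```bash
python3 -c "
from m import *
delta([.5848,.2320,.066])"
```

```text
t 5.025 pos [0.5859 0.2321 0.0684] yaw 107.81073980208248 tilt -0.9999989251961643 q [ 0.31  0.53  1.72  0.    0.89 -0.  ] F [-0.5  0.5  5.2] gap 0.34697754636623 29.645259082317352
delta cm tool [ 0.02 -0.11  0.24]
```

drive_tool(commands="0 0 -0.5 0 0.1;0 0 -1.5 0 0.1;0 0 -2 0 0.1;0 0 -2 0 0.1;0 0 -2 0 0.1;0 0 -2 0 0.1;0 0 0 0 0.1;0 0 0 0 0.1")

```text
time_s: 6.02
ee_pos: [0.5847, 0.2318, 0.1669]
eef_rot: [-0.0, 0.589, 0.808, -0.0]
ft_force: [0.4, 0.5, -1.5]
finger_gap: 0.345
gripper_force: 30.1
```

```bash
python3 - <<'E'
from m import *
delta([.5292,.0230,.163]); s=snap('scene','s2.png'); P=pts(s)
hsv=cv2.cvtColor(s['pixels'],cv2.COLOR_RGB2HSV);H,S=hsv[...,0].astype(int),hsv[...,1]
m=((H<6)|(H>172))&(S>120)&(abs(P[...,0]-.585)<.06)&(abs(P[...,1]-.232)<.06)
print(m.sum(),P[m].min(0),P[m].max(0),np.median(P[m],0))
cv2.imwrite('pics/s2c.png',cv2.resize(s['pixels'][80:300,100:360,::-1],(780,600)))
E
```

```text
t 6.025 pos [0.5847 0.2318 0.1669] yaw 107.81237470472281 tilt -0.9999996645808927 q [ 0.31  0.4   1.68  0.    1.06 -0.  ] F [ 0.4  0.5 -1.5] gap 0.34515323024909195 30.097331888973713
delta cm tool [-18.18 -11.67   0.4 ]
442 [0.56735499 0.22510902 0.12658273] [0.60041869 0.24657476 0.19691243] [0.57471128 0.24106332 0.15974346]
```

View pics/s2c.png

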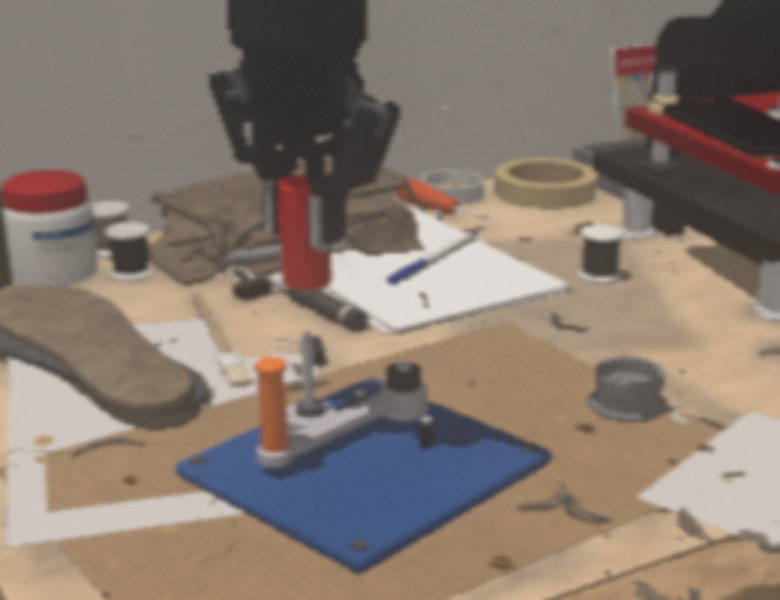

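The cap is up and clear of the pin, upright in the jaws (about (300,230) in the crop). The holder is at (628,385).

drive_tool(commands="-2 -1.3 0 0 0.1;-3.5 -2.2 0 0 0.1;-3.6 -2.3 0 0 0.1;-3.6 -2.3 0 0 0.1;-3.5 -2.3 0 0 0.1;-2 -1.3 0 0 0.1;0 0 0 0 0.1;0 0 3 0 0.1;0 0 3 0 0.1;0 0 1 0 0.1;0 0 0 0 0.1;0 0 0 0 0.1")

```text
time_s: 7.58
ee_pos: [0.5305, 0.023, 0.0983]
eef_rot: [0.001, 0.589, 0.808, 0.001]
ft_force: [-0.3, 0.1, 0.3]
finger_gap: 0.351
gripper_force: 30.1
```

```bash
python3 - <<'E'
from m import *
delta([.5292,.0230,.0585]); s=snap('scene','s3.png'); P=pts(s)
hsv=cv2.cvtColor(s['pixels'],cv2.COLOR_RGB2HSV);H,S=hsv[...,0].astype(int),hsv[...,1]
m=((H<6)|(H>172))&(S>120)&(abs(P[...,0]-.529)<.06)&(abs(P[...,1]-.023)<.06)
u,v=np.meshgrid(np.arange(512),np.arange(384));print(m.sum(),P[m].min(0),P[m].max(0))
cv2.imwrite('pics/s3c.png',cv2.resize(s['pixels'][120:260,240:400,::-1],(640,560)))
E
```

```text
t 7.575 pos [0.5305 0.023  0.0983] yaw 107.8287650649795 tilt -0.9999979531768943 q [-0.04  0.32  1.96  0.    0.86 -0.35] F [-0.3  0.1  0.3] gap 0.3511099631690607 30.07479026913643
delta cm tool [ 0.04 -0.13  3.98]
434 [0.49574667 0.00251339 0.05882187] [0.54473857 0.03930322 0.2131998 ]
```

View pics/s3c.png

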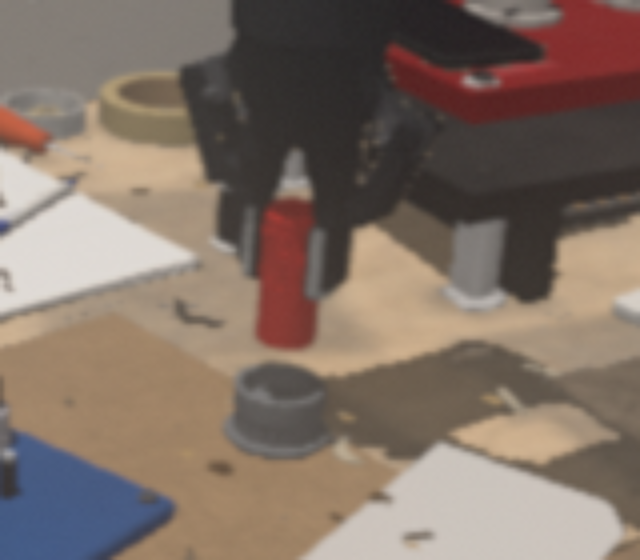

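The cap hangs upright over the holder: cap foot at (286,340), holder mouth at (281,380) in the crop. I'm lowering it in.

drive_tool(commands="0 -0.1 1.5 0 0.1;0 0 1 0 0.1;0 0 0.5 0 0.1;0 0 0.4 0 0.1;0 0 0.3 0 0.1;0 0 0.2 0 0.1;0 0 0 0 0.1")

```text
time_s: 8.5
ee_pos: [0.5288, 0.0225, 0.0604]
eef_rot: [-0.0, 0.589, 0.808, -0.0]
ft_force: [-4.1, 0.8, 13.3]
finger_gap: 0.346
gripper_force: 31.1
```

drive_tool(commands="0 0 -0.1 0 0.38;0 0 -0.1 0 0.42;0 0 0 0 0.5;0 0 0 0 0.6;0 0 0 0 0.7;0 0 0 0 0.7")

```text
time_s: 9.25
ee_pos: [0.5285, 0.0225, 0.0602]
eef_rot: [-0.0, 0.589, 0.808, -0.0]
ft_force: [-0.4, 0.5, 0.2]
finger_gap: 0.7
gripper_force: 0.0
```

drive_tool(commands="0 0 -2 0 0.7;0 0 -4 0 0.7;0 0 -5 0 0.7;0 0 -2 0 0.7;0 0 0 0 0.7")

```text
time_s: 9.88
ee_pos: [0.5302, 0.0225, 0.1925]
eef_rot: [0.002, 0.589, 0.808, 0.001]
ft_force: [-1.0, 0.2, -0.5]
finger_gap: 0.701
gripper_force: 0.0
```

```bash
python3 - <<'E'
from m import *
delta([.5467,.2731,.163]); s=snap('scene','s4.png'); P=pts(s)
hsv=cv2.cvtColor(s['pixels'],cv2.COLOR_RGB2HSV);H,S=hsv[...,0].astype(int),hsv[...,1]
m=((H<6)|(H>172))&(S>120)&(abs(P[...,0]-.529)<.04)&(abs(P[...,1]-.023)<.04)
print(m.sum(),P[m].min(0),P[m].max(0),np.sort(P[m][:,2])[-20:].round(3))
cv2.imwrite('pics/s4c.png',cv2.resize(s['pixels'][120:260,240:400,::-1],(640,560)))
E
```

```text
t 9.875 pos [0.5302 0.0225 0.1925] yaw 107.81416921577357 tilt -0.9999872772884953 q [-0.04  0.18  1.91 -0.    1.05 -0.35] F [-1.   0.2 -0.5] gap 0.701040421443397 0.0
delta cm tool [23.36  9.23  2.95]
433 [0.48953346 0.00194505 0.0295723 ] [0.54114372 0.0382715  0.21137635] [0.09  0.09  0.09  0.09  0.09  0.09  0.09  0.09  0.09  0.09  0.09  0.09
 0.09  0.09  0.091 0.091 0.091 0.091 0.209 0.211]
```

View pics/s4c.png

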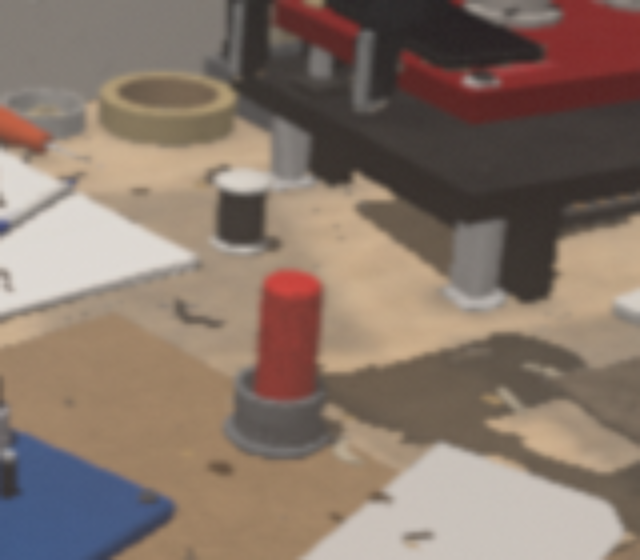

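The cap sits in the holder with its foot inside the rim (cap (288,335), holder rim (281,385)); the spool still stands at (242,210). Now the handle.

drive_tool(commands="2.4 0.9 0 0 0.6;4.2 1.7 0 0 0.6;4.2 1.7 0 0 0.6;4.2 1.7 0 0 0.6;4.2 1.7 0 0 0.6;3.2 1.2 0 0 0.6;1 0.3 0 0 0.6;0 0 0 0 0.6;0 0 0 0 0.6")

```text
time_s: 11.05
ee_pos: [0.5441, 0.2721, 0.1894]
eef_rot: [-0.0, 0.589, 0.808, -0.001]
ft_force: [-0.3, -0.3, 0.1]
finger_gap: 0.6
gripper_force: 0.0
```

```bash
python3 - <<'E'
from m import *
delta([.5467,.2731,.062]); a=snap('top','t5.png'); P=pts(a)
u,v=np.meshgrid(np.arange(512),np.arange(384))
t=(abs(P[...,0]-.529)<.018)&(abs(P[...,1]-.023)<.018)&(P[...,2]>.075)
q=P[t];print('cap top',t.sum(),q.mean(0),np.ptp(q,0)); 
A=np.c_[q[:,:2]-q[:,:2].mean(0),np.ones(len(q))];print('plane',np.linalg.lstsq(A,q[:,2],rcond=None)[0])
s=dict(np.load('pics/scene0.npz'));Q=pts(s);m=(abs(Q[...,0]-.585)<.02)&(abs(Q[...,1]-.232)<.02);print('orig top in scene cam',np.sort(Q[m][:,2])[-20:].round(3))
E
```

```text
t 11.05 pos [0.5441 0.2721 0.1894] yaw 107.76405900959746 tilt -0.99999785514651 q [ 0.39  0.33  1.72 -0.    1.09  0.08] F [-0.3 -0.3  0.1] gap 0.6001009650924208 0.0
delta cm tool [ 0.03  0.31 12.74]
cap top 120 [0.5261843  0.02298092 0.08765544] [0.02721418 0.02935933 0.01822487]
plane [-0.03607413 -0.01204964  0.08765544]
orig top in scene cam [0.098 0.098 0.098 0.098 0.098 0.098 0.098 0.098 0.098 0.098 0.098 0.098
 0.098 0.098 0.098 0.098 0.098 0.098 0.098 0.099]
```

The cap is seated: its top reads 0.088 m and level, as it should. Now I'm descending on the handle and closing.

drive_tool(commands="0 0.3 2 0 0.6;0 0 4 0 0.6;0 0 3.5 0 0.6;0 0 2 0 0.6;0 0 1.2 0 0.6;0 0 0 0 0.6;0 0 0 0 0.6")

```text
time_s: 11.98
ee_pos: [0.5486, 0.2748, 0.0646]
eef_rot: [0.001, 0.589, 0.808, 0.001]
ft_force: [0.1, -0.9, 1.2]
finger_gap: 0.6
gripper_force: 0.0
```

drive_tool(commands="0 0 0 0 0.4;0 0 0 0 0.25;0 0 0 0 0.1;0 0 0 0 0;0 0 0 0 0;0 0 0 0 0;0 0 0 0 0", squeeze=50)

```text
time_s: 12.85
ee_pos: [0.5481, 0.2747, 0.0641]
eef_rot: [0.0, 0.589, 0.808, 0.001]
ft_force: [-0.3, 0.7, 5.5]
finger_gap: 0.164
gripper_force: 91.7
```

```bash
python3 - <<'E'
from m import *
delta([.5467,.2731,.062])
E
```

```text
t 12.85 pos [0.5481 0.2747 0.0641] yaw 107.81185107357537 tilt -0.9999986252553863 q [0.39 0.51 1.77 0.   0.87 0.08] F [-0.3  0.7  5.5] gap 0.16424278061383812 91.65941387414932
delta cm tool [-0.11 -0.18  0.21]
```

drive_tool(commands="0 -0.55 0 -2.9 0;-0.05 -1.1 0 -5.7 0;-0.05 -1.1 0 -5.7 0;-0.05 -1.1 0 -5.7 0;-0.05 -1.1 0 -5.7 0;-0.05 -1.1 0 -5.7 0;-0.05 -1.1 0 -5.7 0;0 -0.55 0 -2.9 0;0 0 0 0 0;0 0 0 0 0")

```text
time_s: 14.1
ee_pos: [0.4885, 0.2296, 0.064]
eef_rot: [0.001, 0.278, 0.961, 0.001]
ft_force: [0.9, 3.8, 6.0]
finger_gap: 0.17
gripper_force: 91.7
```

```bash
cat >> m.py <<'E'
def ang():
    s=arm.sense();p=np.array(s['ee_pos'])[:2]-[.5799,.1683];w=np.radians(17.6)
    a=np.arctan2(p[1],p[0])-w-np.pi/2;F=s['ft_force']
    print('angle',a,'radius',np.hypot(*p),'Ftan',F[0]*-np.sin(a+w+np.pi/2)+F[1]*np.cos(a+w+np.pi/2))
E
python3 - <<'E'
from m import *
delta([.4815,.2176,.062]);ang()
E
```

```text
t 14.1 pos [0.4885 0.2296 0.064 ] yaw 147.704384596849 tilt -0.9999952722256298 q [ 0.36  0.39  1.95  0.    0.8  -0.65] F [0.9 3.8 6. ] gap 0.17010832534619913 91.6930527985096
delta cm tool [-0.04 -1.39  0.2 ]
angle 0.6730555198412653 radius 0.10999799426517838 Ftan -3.61787893861071
```

drive_tool(commands="0 -0.55 0 -2.9 0;0 -0.5 0 -2.6 0;0 -0.2 0 -1 0;0 0 0 0 0;0 0 0 0 0")

```text
time_s: 14.72
ee_pos: [0.4822, 0.2188, 0.064]
eef_rot: [0.001, 0.223, 0.975, 0.001]
ft_force: [0.2, 3.2, 5.3]
finger_gap: 0.168
gripper_force: 91.8
```

```bash
python3 - <<'E'
from m import *
delta([.4815,.2176,.062]);ang()
E
```

```text
t 14.725 pos [0.4822 0.2188 0.064 ] yaw 154.21403203334387 tilt -0.9999960684027115 q [ 0.34  0.38  1.97  0.    0.79 -0.78] F [0.2 3.2 5.3] gap 0.16840671500976714 91.76594629883766
delta cm tool [ 0.01 -0.14  0.2 ]
angle 0.7868601974557716 radius 0.10994821016114008 Ftan -2.890413173033421
```

drive_tool(commands="0 -0.2 0 -1 0;0 -0.1 0 -0.5 0;0 0 0 0 0;0 0 0 0 0")

```text
time_s: 15.22
ee_pos: [0.482, 0.2174, 0.0639]
eef_rot: [0.002, 0.21, 0.978, 0.003]
ft_force: [2.0, 8.4, 1.5]
finger_gap: 0.167
gripper_force: 88.1
```

```bash
python3 - <<'E'
from m import *
delta([.4815,.2176,.062]);ang(); s=snap('scene','s6.png'); cv2.imwrite('pics/s6c.png',cv2.resize(s['pixels'][150:300,130:290,::-1],(640,600)))
E
```

```text
t 15.225 pos [0.482  0.2174 0.0639] yaw 155.78455606991764 tilt -0.9999782684394865 q [ 0.34  0.37  1.98  0.    0.79 -0.81] F [2.  8.4 1.5] gap 0.16669770584448035 88.1466805189848
delta cm tool [0.05 0.   0.19]
angle 0.7991094655458397 radius 0.109535644632541 Ftan -8.396221847477431
```

View pics/s6c.png

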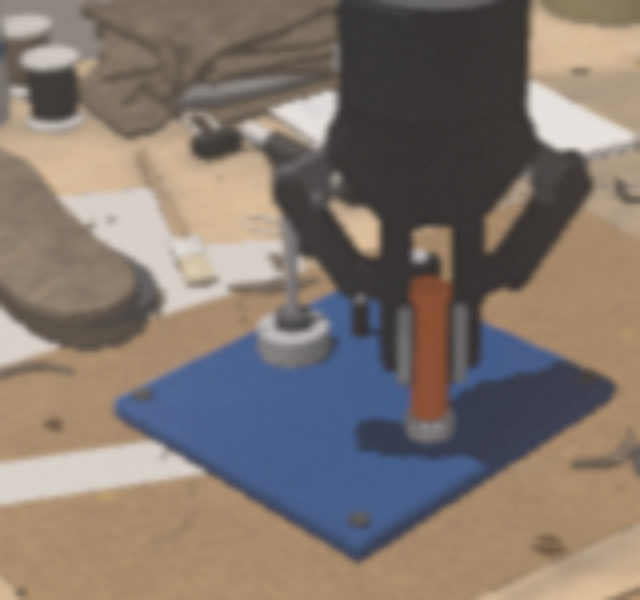

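The handle (430,350) is held between the pads with the arm swung toward the robot. The force is climbing while motion has nearly stopped, so this is contact with the stop; I'm adding a small preload.

drive_tool(commands="0 -0.15 0 0 0;0 -0.15 0 0 0;0 0 0 0 0;0 0 0 0 0;0 0 0 0 0")

```text
time_s: 15.9
ee_pos: [0.4818, 0.217, 0.064]
eef_rot: [0.003, 0.21, 0.978, 0.005]
ft_force: [5.8, 16.9, -3.2]
finger_gap: 0.168
gripper_force: 88.8
```

```bash
python3 - <<'E'
from m import *
delta([.4815,.2176,.062]);ang()
E
```

```text
t 15.9 pos [0.4818 0.217  0.064 ] yaw 155.7464719018674 tilt -0.9999336692139624 q [ 0.34  0.37  1.98  0.01  0.78 -0.81] F [ 5.8 16.9 -3.2] gap 0.1683929381496791 88.78726411610842
delta cm tool [0.06 0.04 0.2 ]
angle 0.802977943901455 radius 0.10949124072087903 Ftan -17.70329894812903
```

A further 3 mm of command moved the handle only 0.4 mm and raised the force by 9 N, so the arm is hard against its stop. I'm handing in the job.

```bash
python3 -c "
from plant import arm
print(arm.finish_job())"
```

```text
the job is handed in; nothing more can be done
None
```

The job is handed in at about 16 s of the 48 s allowed: the red cap is seated upright in the grey holder, the gripper is holding the tension arm against its stop (about 0.80 rad, roughly 18 N), and the spool was still standing when last seen.

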